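# Unlock the lid stay and shut the sample box

## Robot

A 7-joint arm with a two-finger parallel gripper is mounted at the origin on a cart in front of the work surface, level with it; the furniture and walls round the work are solid. World frame = base frame: x ahead of the robot, y to its left, z up, the work surface at z = 0. Lengths are in mm, angles in rad, forces in N, time in s.
With the tool pointing down it reaches from about 425 to 875 mm from the base axis. Payload 8.4 kg.
Tool frame: the origin (TCP) lies on the centre line of the jaws, within the pads' length; the fingertips stand 8 mm ahead of it and the grasp point (between the pads) lies 11 mm behind it; z points along the fingers, y is the line along which they close (so a half turn about z gives the same grasp; the last joint's range is limited). The gripper opens to 85 mm and grips with 20 to 120 N. Pads are 22 mm wide; open, the fingers measure 114 mm over their backs; the gripper's body (76 mm by 85 mm) begins 54 mm behind the grasp point. The pads swing forward as they close: fully open they stand 13 mm farther back than shut.
Start: joints at [-1.36, 0.333, 0.04, 1.465, -0.013, 1.343, -0.059], TCP at [198.166, 619.027, 239.308] pointing down, gripper open.
Joint ranges: [-2.58, 2.58], [-0.38, 2.09], [-1.3, 1.39], [0.25, 2.4], [-1.5, 4.64], [0.08, 2.09], [-2.65, 2.65]. Speed limits (rad/s): [2.22, 2.22, 2.79, 2.79, 3.14, 3.14, 3.14].

## Interface

Orientations are given as a unit quaternion [x, y, z, w].
In Python, from workcell import bot gives the robot as it stands.
- The arm moves only by the tool servo_tool, never from a script. Its argument "increments" is a list of rows, each a list of 5 numbers: the shift along the tool's x, y, z in mm, then the turn about the tool's z in rad, then the opening, from 0 (shut) to 1 (fully open). A call has 1 to 12 rows; each row is the pose to reach, as a shift and turn from the pose commanded when the call began, along the tool's axes at that moment; what a row does not reach only later rows make up. A row lasts 1/12 s, in which the tool goes at most 41.7 mm and 7.16 degrees, less where a joint would pass 70% of its speed; a pose out of reach is approached as far as the arm can. A call with a gripper value outside its range is refused whole. The fingers move at their own pace and stop on an object; "squeeze" is the grip in N (left out, the last holds). Time passes only in rows, so rows that repeat a pose let the fingers close. It gives the time, the measured TCP pose, the force, the opening and the grip force at its end, in the units of the state.
- bot.read_state(): the state, without advancing time (a new reading comes with each control period).
- bot.get_image(name): name is "side" or "top" or "wrist"; returns a dict with "pixels" (384x512x3 uint8, red, green, blue), "range_z" (384x512 float32, mm along the optical axis (not along the pixel's ray), 0 where there is no reading), "fx", "fy", "cx", "cy" (pixels), "dist_coeffs" ([k1, k2, p1, p2, k3] as OpenCV has them; the pictures are not rectified), "T" (4x4, takes a point from camera to world coordinates); the wrist camera has in their place "hand_eye" (4x4, takes a point from camera to tool coordinates, whose origin is the TCP and whose axes are the flange's). Camera axes: x right, y down, z forward; pixel columns grow to the right and rows downward; lengths in mm; the calibration is good to about 2 mm. A picture is of the moment at which its call begins: read the wrist's pose just before it.
- bot.hand_in(): hands the job in; it is judged then, once.
The state is a dict: "t": time; "joints": joint angles; "qvel": joint speeds; "effort": joint torques, N m; "ee_pos": TCP position; "orientation": TCP orientation; "force": force on the tool from outside, world axes, zero at the start; "ft_torque": the same for the moment, N m; "width": finger opening in mm; "finger_force": force on a finger pad.
Only numpy, scipy, OpenCV 4.12 (cv2) and the standard library are available. Lean on these libraries where they do the work, as an engineer would, in place of code of your own. Each camera call takes 0.05 s, during which the arm holds its last target. There are 200 camera calls.

## Task

The sample box stands open. Push the knuckle of its locked lid stay through so that the stay folds, then lower the lid slowly and gently, over a few seconds and without a slam, until it is fully shut, and finally slide the bolt on the box's front ledge fully home over the lid's edge; leave the other things on the bench alone.

Things in the scene. Friction and masses are not known exactly. Their poses are not given: they have to be found in the camera images.
- sample_box: Grey steel sample box, fixed to the bench, 160 (x) x 126 (y) x 100 (z) mm, with porous stones and a sample cap inside. Origin: centre of its underside, on the bench; z up, x from its front to its hinge side, y to the left seen from the front. A ledge at the front, 60 mm wide, out to x=-126 mm, carries the bolt; its guides (y = -20 to -14 and 14 to 20 mm) and front stop reach z=118 and 112 mm.
- lid_hinge (a point): Middle of the lid's hinge line, which runs along the box's y; at x=+80, y=0, z=+104 mm of the box. The lid is a plain aluminium plate, 165 mm from hinge line to free edge, 130 mm wide, 8 mm thick; the hinge line lies at half its thickness. Shut, its upper face is at z=108 mm of the box. It comes down towards the box's front.
- lid (a joint): Lid angle, rad: 0 = standing open on the locked stay (80 degrees up from level, leaning slightly to the front); grows as it is lowered; 1.40 = fully shut, level. The hinge is stiff: with the stay broken the lid stays wherever it is left; 3 to 6 N near its free edge moves it. Gently = never faster than 1.4 rad/s.
- lid_edge (a point): Middle of the lid's free edge, at half its thickness, 165 mm from the hinge line; about 267 mm above the bench when open. To lower the lid without a grasp, reach over this edge to the lid's outer face (the rear one, upper when shut), draw it forward, then press down.
- knuckle (a joint): Bend of the folding stay, rad: 0 = locked, 0.14 over centre on its stop, so the lid cannot be lowered; 0.14 = straight; more = folding, knuckle going down and towards the hinge; about 2.6 with the lid shut. Broken = 0.35 or more. Two 70 mm steel bars beside the box's right (-y) wall, from a pin at x=-35, z=82 mm of the box to a pin on the lid's side edge 75 mm from the hinge line.
- knuckle_pad (a point): Centre of the stay's knuckle pad: dark steel cylinder, 18 mm diameter, 24 mm long along the box's y, sticking out sideways from the stay beyond the box's right wall (box y=-75 to -99 mm). Locked, it is at x=13, z=134 mm of the box. Push it down and towards the hinge (45 degrees) by 15 to 20 mm; it moves on a 70 mm circle about the lower pin. A few newtons do.
- bolt (a joint): Travel of the slide bolt, m: 0 to 0.006 at the start (withdrawn), 0.022 = fully home. It slides along the box's +x (from the front towards the hinge); its nose then lies over the front edge of the shut lid, which is at x=-85 mm of the box. Stiff, about 2 N, stays where it is left.
- bolt_knob (a point): Centre of the bolt's upright round knob (14 mm diameter, 22 mm high, top at z=137 mm of the box), which moves with the bolt: at travel 0 it is at x=-116, y=0, z=127 mm of the box. Push its front side towards the hinge.
- ptfe_tape: black roll of tape, 59 mm wide, 19 mm high, on the bench left of the box; bystander, leave alone. Origin: centre of its underside.
- dial_gauge: round dial gauge with a stem, 126x60x24 mm, lying behind the box; bystander, leave alone. Origin: centre of its underside.
- weight_b: small brass knob weight, 28 mm wide, 34 mm high, just left of the box; bystander, leave alone. Origin: centre of its underside.
- tin_7: round white metal tin with lid, 64 mm wide, 34 mm high, behind the box; bystander, leave alone. Origin: centre of its underside.

How it is judged (in metres and radians):
On the way, in this order (a step that is already met when the one before it is completed fails the run):
1. the stay's knuckle has been pushed through, the bolt still withdrawn (value of joint knuckle above 0.35 rad and value of joint bolt below 0.012 m), for 0.05 s.
2. the lid is fully shut, the bolt still withdrawn (value of joint lid above 1.365 rad and value of joint bolt below 0.012 m), for 0.2 s.
3. the bolt is fully home over the shut lid (value of joint lid above 1.365 rad and value of joint bolt above 0.019 m), for 0.1 s.
At the end, for the whole second after the job is handed in: The lid is fully shut (joint within 0.035 rad of 1.40) and at rest, and the bolt is home over its edge (within 3 mm of its 22 mm travel) (all of step 3 and velocity of joint lid below 0.05 rad/s); the robot touches nothing.
It fails at once if the lid is dropped or slammed (faster than 1.4 rad/s) (velocity of joint lid above 1.4 rad/s).
It fails at once if a bystander is disturbed (moved over 30 mm) (distance of any of ptfe_tape, dial_gauge, weight_b, tin_7 from where it was at the start of the episode above 0.03 m).
It also fails if it takes over 50 s, if anything falls off the work surface, if the arm or the gripper's body presses on something with over 40 N, if the wrist force passes 120 N, or if a joint passes its speed limit or range.

## Working session

There is one attempt and no reset: what is moved stays moved. The work goes in short steps, Python scripts to look and compute and a tool call to move; the robot and the scene stay as the last step left them, time stands still between calls to the robot, and variables do not carry over. Pictures are saved under pics/ and viewed, at most 10 in all, crops included, and the job is handed in when it is done.

Besides the shell and the picture viewer there is one more tool, called after "Request:" as name(argument=value, ...), one argument or row to a line, values as JSON. servo_tool: Moves the arm, as the interface text tells. Its arguments: {"type":"object","properties":{"increments":{"type":"array","items":{"type":"array","items":{"type":"number"}}},"squeeze":{"type":"number"}},"required":["increments"]}

```bash
mkdir -p pics
cat > h.py <<'E'
import numpy as np,cv2
from workcell import bot
def cloud(im,T=None):
    T=np.array(im["T"]) if T is None else T
    z=im["range_z"];h,w=z.shape
    u,v=np.meshgrid(np.arange(w),np.arange(h))
    K=np.array([[im["fx"],0,im["cx"]],[0,im["fy"],im["cy"]],[0,0,1.]])
    n=cv2.undistortPoints(np.stack([u,v],-1).reshape(-1,1,2).astype(np.float64),K,np.array(im["dist_coeffs"],float)).reshape(h,w,2)
    P=np.dstack([n[...,0]*z,n[...,1]*z,z])
    P=P@T[:3,:3].T+T[:3,3]
    P[z<=0]=np.nan
    return P
E
python3 - <<'E'
from h import *
s=bot.read_state();print(s)
for n in("top","side"):
    im=bot.get_image(n);np.savez(n+".npz",P=cloud(im),pix=im["pixels"],T=im["T"])
    print(n,np.round(im["T"],3).tolist())
    globals()[n]=im["pixels"]
cv2.imwrite("pics/a.png",cv2.resize(np.vstack([top,side])[:,:,::-1],None,fx=.78,fy=.78))
E
```

```text
{'t': 0.0, 'joints': array([-1.36019283,  0.33392776,  0.03989504,  1.46624402, -0.01338921,
        1.34330625, -0.05850244]), 'qvel': array([ 0.00037558,  0.00037837, -0.00107413, -0.00067323, -0.00082491,
        0.00190119, -0.00033418]), 'effort': array([-1.25363954e-04, -6.58568215e+01,  1.36530820e+00, -4.05534089e+01,
        1.67048955e-02,  1.29812237e-02, -2.21243755e-05]), 'ee_pos': array([198.07638547, 618.63047894, 238.42399487]), 'orientation': array([ 1.54301226e-01,  9.88023520e-01, -8.07367025e-04, -6.12904215e-05]), 'force': array([ 0.69572   ,  0.66083974, -0.01361892]), 'ft_torque': array([-0.07253331, -0.00917214,  0.03053557]), 'finger_force': 0.0, 'width': 85.48838854311593}
top [[0.028, -0.981, 0.19, 376.668], [-0.999, -0.034, -0.024, -202.495], [0.03, -0.189, -0.982, 1127.225], [0.0, 0.0, 0.0, 1.0]]
side [[-0.833, -0.244, 0.497, 139.588], [-0.553, 0.393, -0.734, 441.487], [-0.016, -0.886, -0.463, 580.859], [0.0, 0.0, 0.0, 1.0]]
```

View pics/a.png

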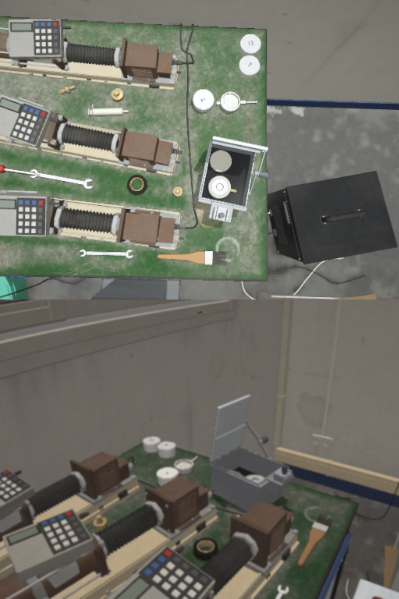

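Run:
```python
from h import *
d=np.load("top.npz");P=d["P"];pix=d["pix"]
S=np.load("side.npz")["P"]
print("bench z",np.nanmedian(P[300:340,200:300,2]))
R=P[165:300,240:350]; 
z=R[...,2]
for lo,hi in((60,92),(92,114),(114,150),(150,280)):
    m=(z>lo)&(z<hi); q=R[m]; print(lo,hi,m.sum(),np.round(np.percentile(q,[2,50,98],axis=0),0).tolist())
m=(z>95)&(z<108)
r=cv2.minAreaRect(R[m][:,:2].astype(np.float32));print("rim",r)
m=(z>150)&(z<285);print("lid",cv2.minAreaRect(R[m][:,:2].astype(np.float32)),z[m].max())
# side view of lid: plane
q=S.reshape(-1,3);c=R[z>95].mean(0);q=q[(np.linalg.norm(q[:,:2]-c[:2],axis=1)<200)]
m=(q[:,2]>160)&(q[:,2]<290);print(m.sum(),np.round(np.percentile(q[m],[1,50,99],axis=0)))
l=q[m];u,s,v=np.linalg.svd(l-l.mean(0),full_matrices=False);print("lid n",v[2],l.mean(0),s/np.sqrt(len(l)))
a=cv2.resize(pix[150:310,225:365,::-1],None,fx=4.2,fy=3.7*1,interpolation=cv2.INTER_CUBIC)
cv2.imwrite("pics/b.png",a)
```

```text
bench z 3.7883924517718697
60 92 1001 [[358.0, -377.0, 61.0], [472.0, -294.0, 70.0], [583.0, -215.0, 90.0]]
92 114 1154 [[379.0, -377.0, 93.0], [427.0, -278.0, 99.0], [577.0, -233.0, 113.0]]
114 150 448 [[380.0, -405.0, 114.0], [406.0, -301.0, 121.0], [508.0, -270.0, 145.0]]
150 280 736 [[522.0, -390.0, 157.0], [555.0, -325.0, 239.0], [571.0, -257.0, 269.0]]
rim ((478.2299499511719, -305.33648681640625), (137.1876678466797, 204.9287872314453), 79.88932037353516)
lid ((545.7681884765625, -322.4592590332031), (142.6652374267578, 46.379173278808594), 78.2817611694336) 271.70778782851517
1919 [[ 540. -389.  161.]
 [ 559. -311.  216.]
 [ 580. -254.  266.]]
lid n [ 0.96901564 -0.19960031  0.14549368] [ 559.60046893 -313.49041389  215.80194159] [41.03279064 32.07268583  2.71970764]
```

View pics/b.png

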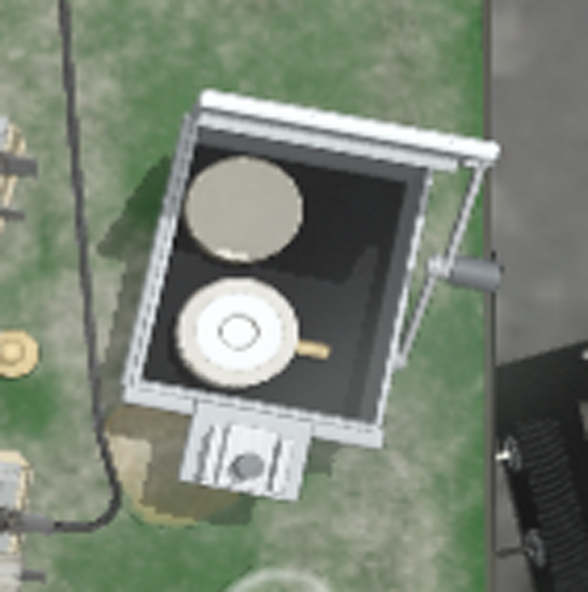

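The crop shows the open box from above: rim front corners at (127,392) and (380,438), lid top edge from (205,98) to (495,152), pad at (472,272), bolt knob at (247,464), ledge ending at about (182,478)–(300,496).

```bash
cat >> h.py <<'E'
def ray(im,uv,z,T=None):
    T=np.array(im["T"]) if T is None else T
    K=np.array([[im["fx"],0,im["cx"]],[0,im["fy"],im["cy"]],[0,0,1.]])
    n=cv2.undistortPoints(np.array([[uv]],float),K,np.array(im["dist_coeffs"],float))[0,0]
    d=T[:3,:3]@[n[0],n[1],1];return T[:3,3]+d*(z-T[2,3])/d[2]
E
python3 - <<'E'
from h import *
im=bot.get_image("top");P=cloud(im)
f=lambda u,v:(225+u/4.2,150+v/3.7)
yaw=np.radians(-11.5);R=np.array([[np.cos(yaw),-np.sin(yaw)],[np.sin(yaw),np.cos(yaw)]])
D={"FL":((124,397),100,(-80,63)),"FR":((380,445),100,(-80,-63)),"lidL":((205,92),268,(51,65)),"lidR":((497,146),268,(51,-65)),"pad":((472,272),143,(13,-87)),"knob":((247,464),137,(-114,0)),"ledgeL":((182,478),100,(-126,30)),"ledgeR":((300,498),100,(-126,-30))}
A=[];B=[]
for k,(uv,z,b) in D.items():
    w=ray(im,f(*uv),z);o=w[:2]-R@b;A.append(w[:2]);B.append(b)
    i,j=map(int,np.round(f(*uv)));print(k,np.round(w,1),"origin",np.round(o,1),"depth pt",np.round(P[j,i],0))
A=np.array(A);B=np.array(B,float);a=A-A.mean(0);b=B-B.mean(0)
U,s,V=np.linalg.svd(b.T@a);Rr=(U@V).T;t=A.mean(0)-Rr@B.mean(0)
print(np.degrees(np.arctan2(Rr[1,0],Rr[0,0])),t,np.round(A-(B@Rr.T+t),1).tolist())
np.savez("box.npz",R=Rr,t=t)
E
```

```text
FL [ 427.1 -230.4  100. ] origin [ 492.9 -308.1] depth pt [ 428. -231.   99.]
FR [ 404.5 -357.2  100. ] origin [ 495.4 -311.4] depth pt [ 405. -356.   99.]
lidL [ 566.2 -256.2  268. ] origin [ 503.3 -309.7] depth pt [ 566. -257.  266.]
lidR [ 543.8 -381.2  268. ] origin [ 506.8 -307.3] depth pt [ 545. -381.  264.]
pad [ 497.7 -394.7  143. ] origin [ 502.3 -306.8] depth pt [ 497. -394.  143.]
knob [ 391.5 -288.6  137. ] origin [ 503.2 -311.3] depth pt [ 392. -289.  139.]
ledgeL [ 383.5 -260.1  100. ] origin [ 501.  -314.6] depth pt [ 384. -259.   98.]
ledgeR [ 374.3 -318.   100. ] origin [ 503.8 -313.8] depth pt [ 373. -328.    2.]
-9.896023290703289 [ 501.06917472 -308.90743265] [[-6.0, 2.7], [-7.0, 0.1], [3.7, -2.6], [3.7, 0.5], [-1.2, 2.2], [2.7, 0.7], [1.4, -2.4], [2.5, -1.2]]
```

Request:
servo_tool(
  increments=[
    [0,0,-40,0,1],
    [-20,-16,-80,0,1],
    [-450,-349,-95,-0.131,1],
    [-450,-349,-95,-0.131,1],
    [-450,-349,-95,-0.131,1],
    [-450,-349,-95,-0.131,1],
    [-450,-349,-95,-0.131,1],
    [-450,-349,-95,-0.131,1],
    [-450,-349,-95,-0.131,1],
    [-450,-349,-95,-0.131,1],
    [-450,-349,-95,-0.131,1],
    [-450,-349,-95,-0.131,1],
  ],
)

```text
t: 1.15
ee_pos: [447.0, 255.1, 329.7]
orientation: [0.089, 0.996, 0.0, -0.0]
force: [1.5, 1.1, -0.3]
width: 85.4
finger_force: 0.0
```

```bash
cat >> h.py <<'E'
from scipy.spatial.transform import Rotation as Ro
c,s=np.cos(np.radians(-10.2)),np.sin(np.radians(-10.2))
RB=np.array([[c,-s,0],[s,c,0],[0,0,1]]);OB=np.array([502,-309,0.])
def inc(b,world=False):
    st=bot.read_state();A=Ro.from_quat(st["orientation"]).as_matrix()
    w=np.array(b,float) if world else RB@b+OB
    y=RB.T@A[:,1]
    print("shift",np.round(A.T@(w-st["ee_pos"]),1),"box",np.round(RB.T@(st["ee_pos"]-OB),1),"yawerr",np.round(np.arctan2(y[0],y[1]),3),"F",np.round(RB.T@st["force"],1),"w",round(st["width"]),"t",st["t"])
E
python3 - <<'E'
from h import *
inc([10,-137,230]);inc([520,150,335],True);print(bot.read_state()["joints"])
E
```

```text
shift [-164.5 -682.3   99.4] box [-154.   545.4  329.7] yawerr 0.001 F [ 1.3  1.3 -0.3] w 85 t 1.15
shift [-90.5 -90.4  -5.4] box [-154.   545.4  329.7] yawerr 0.001 F [ 1.3  1.3 -0.3] w 85 t 1.15
[-0.92689863  0.01146537  0.32750129  1.65837471 -0.00398834  1.47221186
  0.7929749 ]
```

Request:
servo_tool(
  increments=[
    [-40,-60,0,0,1],
    [-100,-400,0,0,1],
    [-164,-682,0,0,1],
    [-164,-682,0,0,1],
    [-164,-682,0,0,1],
    [-164,-682,0,0,1],
    [-164,-682,0,0,1],
    [-164,-682,0,0,1],
    [-164,-682,0,0,1],
    [-164,-682,0,0,1],
    [-164,-682,0,0,1],
    [-164,-682,0,0,1],
  ],
)

```text
t: 2.15
ee_pos: [478.6, -241.2, 329.9]
orientation: [0.089, 0.996, 0.0, 0.001]
force: [1.0, 0.5, -0.1]
width: 85.6
finger_force: 0.0
```

Request:
servo_tool(
  increments=[
    [0,0,0,0,1],
    [0,0,0,0,1],
  ],
)

```text
t: 2.32
ee_pos: [478.2, -241.8, 329.3]
orientation: [0.092, 0.996, -0.001, -0.0]
force: [0.1, 1.1, 0.5]
width: 85.6
finger_force: 0.0
```

```bash
python3 -c "
from h import *
inc([10,-137,230])"
```

```text
shift [ -46.7 -198.5   99.6] box [-35.4  61.9 329.3] yawerr 0.006 F [-0.1  1.1  0.5] w 86 t 2.3167
```

Request:
servo_tool(
  increments=[
    [-46,-198,0,0,1],
    [-46,-198,0,0,1],
    [-46,-198,0,0,1],
    [-46,-198,0,0,1],
    [-46,-198,0,0,1],
    [-46,-198,20,0,1],
    [-46,-198,50,0,1],
    [-46,-198,80,0,1],
    [-46,-198,110,0,1],
    [-46,-198,130,0,1],
    [-46,-198,130,0,1],
    [-46,-198,130,0,1],
  ],
)

```text
t: 3.32
ee_pos: [489.7, -440.5, 199.0]
orientation: [0.088, 0.996, 0.001, -0.001]
force: [0.1, 0.2, -0.3]
width: 85.7
finger_force: 0.0
```

Run:
```python
from h import *
inc([10,-137,170])
st=bot.read_state();im=bot.get_image("wrist");t=bot.get_image("top")
cv2.imwrite("pics/c.png",np.hstack([cv2.resize(im["pixels"],(400,300)),cv2.resize(t["pixels"][150:310,225:385],(400,300))])[:,:,::-1])
M=np.eye(4);M[:3,:3]=Ro.from_quat(st["orientation"]).as_matrix();M[:3,3]=st["ee_pos"]
P=cloud(im,M@np.array(im["hand_eye"]));B=(P-OB)@RB
m=(B[...,2]>136)&(B[...,2]<148)&(abs(B[...,1]+88)<25)&(abs(B[...,0]-13)<25)
print(m.sum(),np.nanpercentile(B[m],[2,50,98],axis=0) if m.any() else 0)
B=(cloud(t)-OB)@RB
m=(B[...,2]>136)&(B[...,2]<148)&(abs(B[...,1]+88)<25)&(abs(B[...,0]-13)<25)
print(m.sum(),np.nanpercentile(B[m],[2,50,98],axis=0) if m.any() else 0)
```

```text
shift [ 1.2 -5.5 29. ] box [  11.2 -131.6  199. ] yawerr -0.001 F [ 0.1  0.3 -0.3] w 86 t 3.3167
1118 [[  4.59917596 -98.95077079 136.6132254 ]
 [ 11.71754447 -82.6856749  140.93668913]
 [ 27.01657067 -66.52045656 146.5902736 ]]
3 [[ 27.54054103 -70.88862166 144.48149338]
 [ 29.49273463 -70.77669648 144.61224608]
 [ 35.1896337  -70.45373341 147.30106731]]
```

View pics/c.png

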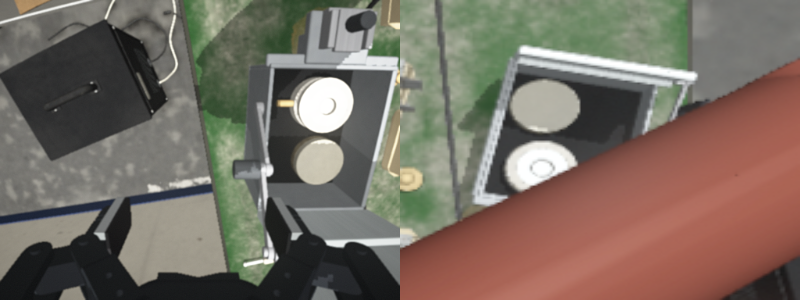

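The wrist view (left) shows the knuckle pad at about (245,169), matching box x≈12, y≈-75 to -99; the box-side finger will come over it after a small sideways shift.

Request:
servo_tool(
  increments=[
    [3,-5,5,0,1],
    [3,-5,15,0,1],
    [3,-5,25,0,1],
    [3,-5,35,0,1],
    [3,-5,42,0,1],
    [3,-5,47,0,1],
    [3,-5,50,0,1],
    [3,-5,50,0,1],
  ],
)

```text
t: 4.08
ee_pos: [485.1, -446.3, 148.7]
orientation: [0.089, 0.996, 0.0, -0.001]
force: [0.3, 0.5, 0.9]
width: 85.6
finger_force: 0.0
```

```bash
python3 -c "
from h import *
inc([10,-137,140])"
```

```text
shift [-2.3  1.1  8.7] box [   7.7 -138.1  148.7] yawerr 0.001 F [0.2 0.5 0.9] w 86 t 4.0833
```

Request:
servo_tool(
  increments=[
    [0,0,4,0,1],
    [0,0,8,0,1],
    [0,0,11,0,1],
    [-2,0,14,0,1],
    [-5,0,17,0,1],
    [-8,0,20,0,1],
    [-11,0,23,0,1],
    [-13,0,26,0,1],
    [-15,0,29,0,1],
    [-16,0,31,0,1],
    [-16,0,31,0,1],
  ],
)

```text
t: 5.0
ee_pos: [501.1, -449.5, 118.1]
orientation: [0.089, 0.996, -0.0, -0.0]
force: [-0.7, -0.8, 0.3]
width: 85.2
finger_force: 0.0
```

Run:
```python
from h import *
inc([10,-137,230])
im=bot.get_image("wrist");t=bot.get_image("side")
cv2.imwrite("pics/d.png",np.hstack([cv2.resize(im["pixels"],(400,300)),cv2.resize(t["pixels"][90:290,230:430],(400,300))])[:,:,::-1])
```

```text
shift [  14.     1.4 -111.9] box [  24.  -138.4  118.1] yawerr 0.001 F [-0.6 -0.9  0.3] w 85 t 5.0
```

View pics/d.png

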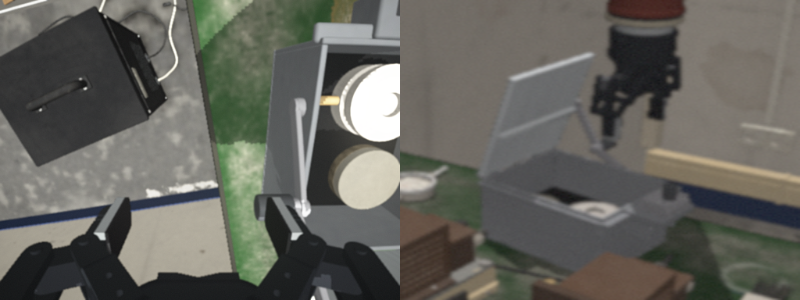

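The wrist view has the pad at about (275,207), next to the left-box finger tip; I check by depth where it is now.

Run:
```python
from h import *
st=bot.read_state();im=bot.get_image("wrist")
M=np.eye(4);M[:3,:3]=Ro.from_quat(st["orientation"]).as_matrix();M[:3,3]=st["ee_pos"]
P=cloud(im,M@np.array(im["hand_eye"]));B=(P-OB)@RB
k=1.28
for u,v in((260,205),(268,205),(275,207),(300,208),(302,160),(300,105),(290,212)):print(u,v,np.round(B[int(v*k),int(u*k)]))
```

```text
260 205 [ 22. -99. 121.]
268 205 [ 17. -96. 128.]
275 207 [ 12. -95. 139.]
300 208 [ 25. -72. 120.]
302 160 [ -3. -69. 105.]
300 105 [-38. -67.  88.]
290 212 [ 17. -86. 137.]
```

Request:
servo_tool(
  increments=[
    [-2,0,3,0,1],
    [-3,0,6,0,1],
    [-3,0,8,0,1],
    [-3,0,8,0,1],
  ],
)

```text
t: 5.48
ee_pos: [504.2, -450.2, 110.3]
orientation: [0.089, 0.996, -0.0, 0.0]
force: [-0.2, -0.9, 1.4]
width: 85.1
finger_force: 0.5
```

Request:
servo_tool(
  increments=[
    [0,0,-10,0,1],
    [0,0,-40,0,1],
    [0,0,-80,0,1],
    [0,0,-120,0,1],
    [0,0,-160,0,1],
    [0,0,-200,0,1],
    [0,0,-215,0,0.6],
    [0,0,-215,0,0.2],
    [0,0,-215,0,0],
    [0,0,-215,0,0],
  ],
)

```text
t: 6.32
ee_pos: [504.0, -449.5, 324.9]
orientation: [0.089, 0.996, 0.0, -0.0]
force: [-1.0, 0.1, 0.2]
width: 38.8
finger_force: 0.0
```

Run:
```python
from h import *
st=bot.read_state();im=bot.get_image("wrist")
M=np.eye(4);M[:3,:3]=Ro.from_quat(st["orientation"]).as_matrix();M[:3,3]=st["ee_pos"]
P=cloud(im,M@np.array(im["hand_eye"]));B=(P-OB)@RB
m=(abs(B[...,1]+90)<8)&(B[...,2]>60)&(B[...,2]<150)&(abs(B[...,0]-20)<40)
print(m.sum(),np.nanpercentile(B[m],[2,50,98],axis=0))
m=(abs(B[...,1])<70)&(B[...,2]>160)&(B[...,2]<290)&(B[...,0]<100)&(B[...,0]>0)
if m.sum()>50:
  i=np.argsort(B[m][:,2])[-60:];print("lid edge",m.sum(),np.round(np.median(B[m][i],axis=0)))
inc([85,0,325])
```

```text
208 [[ 19.07742287 -97.73889628 115.73582154]
 [ 25.83988901 -89.96132568 121.500695  ]
 [ 35.09453905 -82.26145897 124.01909505]]
lid edge 4633 [ 37.  -7. 265.]
shift [-58.2 137.8  -0.5] box [  26.7 -137.8  324.4] yawerr 0.001 F [ 0.  -0.2 -0.8] w 31 t 6.3667
```

Request:
servo_tool(
  increments=[
    [-30,20,-5,0,0],
    [-60,60,-5,0,0],
    [-60,100,-5,0,0],
    [-60,138,-5,0,0],
    [-60,138,-5,0,0],
    [-60,138,10,0,0],
    [-60,138,40,0,0],
    [-60,138,70,0,0],
    [-60,138,85,0,0],
    [-60,138,85,0,0],
  ],
)

```text
t: 7.2
ee_pos: [585.9, -322.9, 235.5]
orientation: [0.089, 0.996, 0.001, -0.004]
force: [-0.6, 0.0, -0.2]
width: 0.0
finger_force: 0.0
```

Run:
```python
from h import *
inc([60,0,240])
print(bot.read_state()["joints"].round(2))
# planned path: tip corner radius r on outer face
for deg in range(76,-4,-8):
    for r in (145,):
        a=np.radians(deg);print(deg,round(80-r*np.cos(a)+4*np.sin(a)),round(104+r*np.sin(a)+4*np.cos(a)))
```

```text
shift [25.1 -1.2 -4.3] box [ 85.    1.2 235.5] yawerr 0.001 F [-0.6 -0.1 -0.2] w 0 t 7.2
[-0.2   0.51  0.92  1.44 -0.4   1.4   2.13]
76 49 246
68 29 240
60 11 232
52 -6 221
44 -22 208
36 -35 192
28 -46 176
20 -55 157
12 -61 138
4 -64 118
```

Run:
```python
import numpy as np
L=[]
for d in np.arange(77.5,-2.6,-2.5):
    a=np.radians(d);L.append((d,round(85-(91-132*np.cos(a)+4*np.sin(a)),0),round(235.5-(112+132*np.sin(a)+4*np.cos(a)),0)))
print(L)
```

```text
[(np.float64(77.5), np.float64(19.0), np.float64(-6.0)), (np.float64(75.0), np.float64(24.0), np.float64(-5.0)), (np.float64(72.5), np.float64(30.0), np.float64(-4.0)), (np.float64(70.0), np.float64(35.0), np.float64(-2.0)), (np.float64(67.5), np.float64(41.0), np.float64(0.0)), (np.float64(65.0), np.float64(46.0), np.float64(2.0)), (np.float64(62.5), np.float64(51.0), np.float64(5.0)), (np.float64(60.0), np.float64(57.0), np.float64(7.0)), (np.float64(57.5), np.float64(62.0), np.float64(10.0)), (np.float64(55.0), np.float64(66.0), np.float64(13.0)), (np.float64(52.5), np.float64(71.0), np.float64(16.0)), (np.float64(50.0), np.float64(76.0), np.float64(20.0)), (np.float64(47.5), np.float64(80.0), np.float64(23.0)), (np.float64(45.0), np.float64(85.0), np.float64(27.0)), (np.float64(42.5), np.float64(89.0), np.float64(31.0)), (np.float64(40.0), np.float64(93.0), np.float64(36.0)), (np.float64(37.5), np.float64(96.0), np.float64(40.0)), (np.float64(35.0), np.float64(100.0), np.float64(45.0)), (np.float64(32.5), np.float64(103.0), np.float64(49.0)), (np.float64(30.0), np.float64(106.0), np.float64(54.0)), (np.float64(27.5), np.float64(109.0), np.float64(59.0)), (np.float64(25.0), np.float64(112.0), np.float64(64.0)), (np.float64(22.5), np.float64(114.0), np.float64(69.0)), (np.float64(20.0), np.float64(117.0), np.float64(75.0)), (np.float64(17.5), np.float64(119.0), np.float64(80.0)), (np.float64(15.0), np.float64(120.0), np.float64(85.0)), (np.float64(12.5), np.float64(122.0), np.float64(91.0)), (np.float64(10.0), np.float64(123.0), np.float64(97.0)), (np.float64(7.5), np.float64(124.0), np.float64(102.0)), (np.float64(5.0), np.float64(125.0), np.float64(108.0)), (np.float64(2.5), np.float64(126.0), np.float64(114.0)), (np.float64(0.0), np.float64(126.0), np.float64(120.0)), (np.float64(-2.5), np.float64(126.0), np.float64(125.0))]
```

Request:
servo_tool(
  increments=[
    [6,0,0,0,0],
    [12,0,-2,0,0],
    [17,0,-4,0,0],
    [21,0,-5,0,0],
    [25,0,-5,0,0],
    [30,0,-4,0,0],
    [35,0,-2,0,0],
    [41,0,0,0,0],
    [46,0,2,0,0],
    [51,0,5,0,0],
    [55,0,6,0,0],
    [57,0,7,0,0],
  ],
)

```text
t: 8.2
ee_pos: [530.8, -314.4, 233.1]
orientation: [0.089, 0.996, 0.0, -0.0]
force: [1.3, -1.0, 0.4]
width: 0.2
finger_force: 0.7
```

Run:
```python
from h import *
inc([60,0,240])
im=bot.get_image("side")
cv2.imwrite("pics/e.png",cv2.resize(im["pixels"][90:290,230:430],(600,600))[:,:,::-1])
```

```text
shift [-30.7   0.3  -6.9] box [ 2.930e+01 -2.000e-01  2.331e+02] yawerr 0.001 F [ 1.4 -0.7  0.4] w 0 t 8.2
```

View pics/e.png

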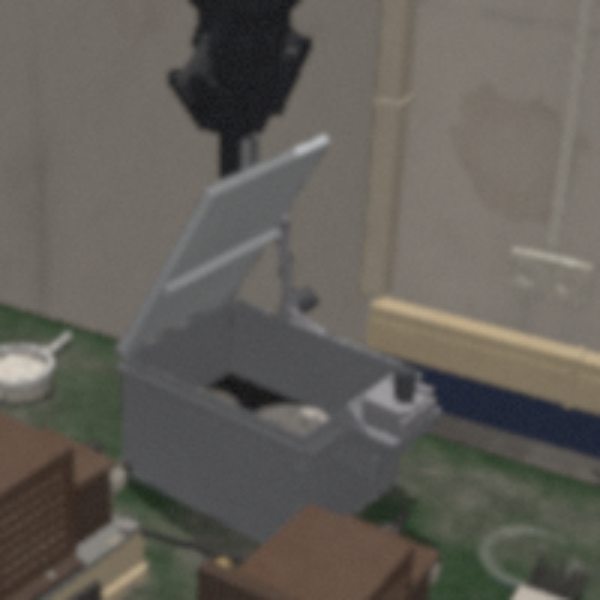

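The lid is leaning forward about 60° with the finger behind it near (240,150), and the stay is folding (knuckle at about (305,297)). Continuing.

Request:
servo_tool(
  increments=[
    [5,0,3,0,0],
    [9,0,6,0,0],
    [14,0,9,0,0],
    [19,0,13,0,0],
    [23,0,16,0,0],
    [28,0,20,0,0],
    [32,0,24,0,0],
    [36,0,29,0,0],
    [39,0,33,0,0],
    [43,0,38,0,0],
    [46,0,42,0,0],
    [49,0,47,0,0],
  ],
)

```text
t: 9.25
ee_pos: [482.9, -305.9, 186.2]
orientation: [0.089, 0.996, 0.0, -0.0]
force: [-0.9, 0.4, 1.6]
width: 0.3
finger_force: 0.6
```

Request:
servo_tool(
  increments=[
    [3,0,5,0,0],
    [6,0,10,0,0],
    [8,0,15,0,0],
    [11,0,21,0,0],
    [13,0,26,0,0],
    [14,0,31,0,0],
    [16,0,37,0,0],
    [17,0,42,0,0],
    [18,0,46,0,0],
    [19,0,50,0,0],
    [20,0,54,0,0],
    [20,0,57,0,0],
  ],
)

```text
t: 10.25
ee_pos: [463.4, -302.3, 129.1]
orientation: [0.089, 0.996, 0.0, -0.0]
force: [-0.7, -0.2, 0.3]
width: 0.1
finger_force: 0.2
```

Run:
```python
from h import *
inc([-40,0,116])
```

```text
shift [ 0.8  0.3 13.1] box [-39.2  -0.3 129.1] yawerr 0.001 F [-0.6 -0.3  0.3] w 0 t 10.25
```

Request:
servo_tool(
  increments=[
    [0,0,3,0,0],
    [0,0,6,0,0],
    [0,0,9,0,0],
    [0,0,11,0,0],
    [0,0,13,0,0],
    [0,0,14,0,0],
    [0,0,15,0,0],
    [0,0,15,0,0],
  ],
)

```text
t: 10.92
ee_pos: [463.7, -302.5, 116.0]
orientation: [0.089, 0.996, 0.001, 0.0]
force: [-7.2, 5.5, 20.2]
width: 0.0
finger_force: 10.2
```

Run:
```python
from h import *
inc([-40,0,116])
```

```text
shift [ 1.1  0.4 -0. ] box [-38.9  -0.4 116. ] yawerr 0.001 F [-8.   4.2 20.2] w 0 t 10.9167
```

Request:
servo_tool(
  increments=[
    [0,0,0,0,0],
    [0,0,-15,0,0],
    [0,0,-50,0,0],
    [20,0,-80,0,0],
    [60,0,-80,0,0],
    [100,0,-80,0,0],
    [109,0,-80,0,0],
    [109,0,-80,0,0],
    [109,0,-80,0,0],
  ],
)

```text
t: 11.67
ee_pos: [356.3, -282.6, 194.9]
orientation: [0.089, 0.996, 0.002, 0.002]
force: [0.4, -1.7, -0.2]
width: 0.2
finger_force: 0.0
```

Run:
```python
from h import *
inc([-148,0,130])
st=bot.read_state();im=bot.get_image("wrist")
M=np.eye(4);M[:3,:3]=Ro.from_quat(st["orientation"]).as_matrix();M[:3,3]=st["ee_pos"]
P=cloud(im,M@np.array(im["hand_eye"]));B=(P-OB)@RB
t=bot.get_image("top");Bt=(cloud(t)-OB)@RB
for b in(B,Bt):
  m=(abs(b[...,1])<12)&(b[...,2]>129)&(b[...,2]<143)&(b[...,0]<-95)&(b[...,0]>-135)
  print("knob",m.sum(),np.nanpercentile(b[m],[5,50,95],axis=0).round(1) if m.any() else 0)
  m=(abs(b[...,1])<60)&(b[...,0]<75)&(b[...,0]>-75)
  q=b[m];q=q[(q[:,2]>90)&(q[:,2]<130)];print(len(q),np.linalg.lstsq(np.c_[q[:,0],np.ones(len(q))],q[:,2],rcond=None)[0] if len(q) else 0)
cv2.imwrite("pics/f.png",cv2.resize(im["pixels"],(640,480))[:,:,::-1])
```

```text
shift [ 0.1 -0.4 64.9] box [-148.1    0.2  194.9] yawerr 0.001 F [ 0.7 -1.6 -0.2] w 0 t 11.6667
knob 0 0
843 [3.48831970e-05 1.07836187e+02]
knob 0 0
3805 [3.54782756e-03 1.08185047e+02]
```

View pics/f.png

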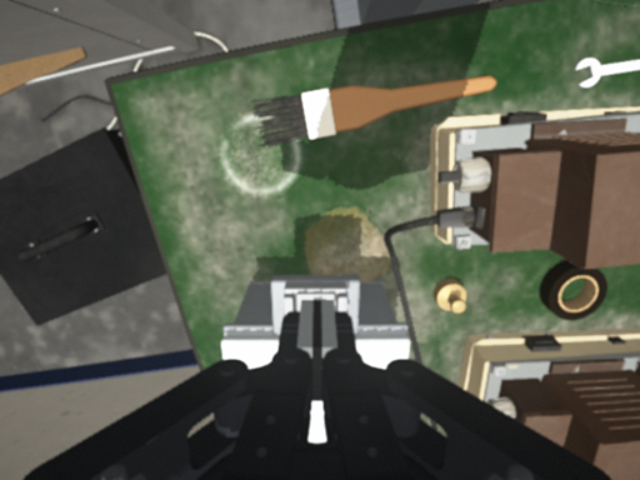

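The wrist view shows the shut lid, with the finger (about (318,330)) centred between the bolt guides ((278,300) and (353,300)). The depth fit puts the lid level at z=108. Next I go down in front of the knob and push.

Request:
servo_tool(
  increments=[
    [2,0,20,0,0],
    [2,0,45,0,0],
    [2,0,60,0,0],
    [2,0,65,0,0],
    [2,0,65,0,0],
    [-4,0,65,0,0],
    [-9,0,65,0,0],
    [-13,0,65,0,0],
    [-17,0,65,0,0],
    [-20,0,65,0,0],
    [-23,0,65,0,0],
    [-26,0,65,0,0],
  ],
)

```text
t: 12.77
ee_pos: [381.9, -287.8, 129.6]
orientation: [0.089, 0.996, 0.0, -0.0]
force: [-2.9, 1.2, 1.4]
width: -0.0
finger_force: 1.1
```

Request:
servo_tool(
  increments=[
    [-2,0,0,0,0],
    [-4,0,0,0,0],
    [-6,0,0,0,0],
    [-8,0,0,0,0],
    [-8,0,0,0,0],
  ],
)

```text
t: 13.18
ee_pos: [390.2, -289.2, 129.6]
orientation: [0.089, 0.996, -0.0, 0.0]
force: [-1.1, 0.3, -0.1]
width: 0.2
finger_force: 0.0
```

Run:
```python
from h import *
inc([-112,0,130])
```

```text
shift [-1.6  0.3 -0.4] box [-113.6   -0.3  129.6] yawerr 0.001 F [-1.2  0.1 -0.1] w 0 t 13.1833
```

Request:
servo_tool(
  increments=[
    [-1,0,0,0,0],
    [-2,0,0,0,0],
    [-3,0,0,0,0],
    [-4,0,0,0,0],
    [-4,0,0,0,0],
  ],
)

```text
t: 13.6
ee_pos: [392.6, -289.7, 129.4]
orientation: [0.09, 0.996, 0.0, -0.001]
force: [-7.2, 1.7, 6.5]
width: -0.0
finger_force: 3.9
```

Request:
servo_tool(
  increments=[
    [-2,0,0,0,0],
    [-3,0,0,0,0],
    [-3,0,0,0,0],
  ],
)

```text
t: 13.85
ee_pos: [392.8, -289.8, 128.8]
orientation: [0.09, 0.996, 0.001, -0.004]
force: [-19.8, 4.3, 14.9]
width: 0.4
finger_force: 9.8
```

Request:
servo_tool(
  increments=[
    [10,0,0,0,0],
    [28,0,0,0,0],
    [28,0,-20,0,0],
    [28,0,-60,0,0],
    [28,0,-100,0,0],
    [28,100,-150,0,0],
    [28,200,-150,0,0],
    [0,250,-150,0,0],
    [0,250,-150,0,0],
    [0,250,-150,0,0],
    [0,250,-150,0,0],
  ],
)

```text
t: 14.77
ee_pos: [438.7, -50.4, 279.0]
orientation: [0.089, 0.996, 0.001, 0.001]
force: [1.0, 0.4, 0.5]
width: -0.1
finger_force: 0.0
```

Run:
```python
from h import *
inc([-112,0,130])
t=bot.get_image("top");b=(cloud(t)-OB)@RB
m=(abs(b[...,1])<12)&(b[...,2]>129)&(b[...,2]<145)&(b[...,0]<-75)&(b[...,0]>-135)
print("knob",m.sum(),np.nanpercentile(b[m],[5,50,95],axis=0).round(1) if m.any() else 0)
m=(abs(b[...,1])<60)&(b[...,0]<75)&(b[...,0]>-65)
q=b[m];q=q[(q[:,2]>90)&(q[:,2]<130)];print(len(q),np.linalg.lstsq(np.c_[q[:,0],np.ones(len(q))],q[:,2],rcond=None)[0])
b=(np.load("top.npz")["P"]-OB)@RB
m=(abs(b[...,1])<12)&(b[...,2]>129)&(b[...,2]<145)&(b[...,0]<-75)&(b[...,0]>-135)
print("knob before",m.sum(),np.nanpercentile(b[m],[5,50,95],axis=0).round(1))
cv2.imwrite("pics/g.png",cv2.resize(t["pixels"][150:310,225:365],(560,600),interpolation=cv2.INTER_CUBIC)[:,:,::-1])
```

```text
shift [   3.9 -243.5  148.6] box [-108.1  243.3  279. ] yawerr 0.001 F [0.9 0.5 0.5] w 0 t 14.7667
knob 38 [[-1.001e+02 -5.300e+00  1.354e+02]
 [-9.460e+01  1.000e-01  1.377e+02]
 [-8.970e+01  5.300e+00  1.406e+02]]
3801 [3.39793303e-03 1.08189071e+02]
knob before 40 [[-118.8   -5.5  133.7]
 [-112.9    0.2  137.5]
 [-107.8    6.1  140.5]]
```

View pics/g.png

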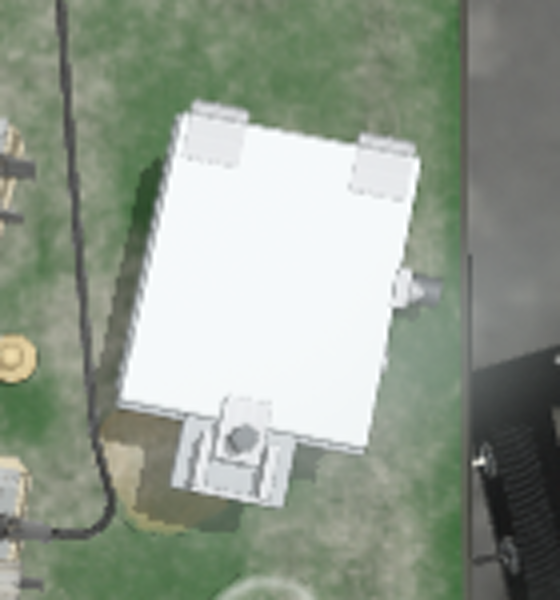

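The lid is level and shut. The bolt's nose lies over the lid's edge at about (245,405), with the knob at (243,438), box x≈-94, which is the home position. The robot is clear of everything.

```bash
python3 -c "
from workcell import bot
print(bot.hand_in())"
```

```text
the job is handed in; nothing more can be done
None
```

The job is handed in at about 15 s of the 50 s allowed: stay folded, lid lowered gently and measured level and shut, bolt pushed to its stop over the lid's edge, bystanders not touched; the hand-in gave no verdict.

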